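# Weigh a tin of screws on the bench trip balance

## Task

Weigh the round tin standing on the left pan of the bench balance: thread the smaller or the larger brass counterweight, as its weight calls for, fully home over the loosely seated spindle of the right pan, feeling for it with the bore, and slide the poise along the front bar until the beam floats level by itself with the pointer on the middle mark. The knife edges are delicate, so never bear down on the pans or shove the balance out of its place. Leave the tin on its pan, the counterweight you do not need lying on the bench, and the other things where they are.

Things in the scene. Friction and masses are not known exactly. Their poses are not given: they have to be found in the camera images.
- balance: Grey equal-arm trip balance, 3.2 kg, loose on rubber feet. Origin on the bench; x away from the robot, y to its left, z up (turned by its yaw). Base: bar 85 x 330 mm, 22 mm high, centred at x = 25 mm, with a 90 mm wide tongue forward to x = -95 mm. Pans 130 mm left (load) and right (counterweights) of the pivot; a stay keeps them horizontal: a weight counts the same anywhere on its pan.
- pivot (a point): The beam's pivot (knife edge along the balance's x), 78 mm above the bench, between two fork cheeks that reach 94 mm. Behind it (balance x + 22 mm) a white scale plate, 76 mm wide, stands up to 186 mm above the bench; the beam's upright pointer moves before it and its middle tick marks level.
- beam (a joint): Tilt of the beam, rad: 0 level, positive when the right (counterweight) pan is low, stops at +-0.07, starts at -0.07. Free of friction, damped (settles in 1.5 s); it floats at a tilt proportional to the unbalance: +0.01 rad for 2.1 g more on the right pan. Empty with the poise at 0 it is level. Level means: tin = counterweights + 1.585 g per mm of poise travel.
- poise (a joint): Travel of the poise along the front bar, m: 0 at the left end to 0.12 at the right end (along the balance's -y). It stays where it is left (friction about 1.2 N). The poise has 206 g; 1.3 mm of travel to the right tilt a floating beam by +0.01 rad; full travel counts as 190 g on the right pan.
- poise_stud (a point): Middle of the upright round steel finger stud on the poise: 14 mm in diameter, 24 mm high (12 mm above and below this point). Below it a steel saddle block, 28 (x) x 26 (y) mm, slides on the bar. The bar lies along the balance's y, 100 mm in front of the pivot at the pivot's height, 30 mm below this point. The stud moves with the tilting beam.
- pan_seat (a point): Middle of the right pan's seat, at the height of its plate's top face (flat steel plate, 92 mm in diameter, 4 mm thick). A steel spindle, 10 mm in diameter, 39 mm high, its tip chamfered by 1 mm, stands up from the plate. The plate sits loosely: its spindle stands up to 4 mm off this point along the balance's x and y, differently each time, held by 6 N of friction; it must be found by feel.
- load_plate (a point): Centre of the top face of the left pan, a flat steel plate like the right one, without a spindle.
- weight_pan: The right pan with its plate and spindle, carried on the beam's end; origin on its knife edge, 26 mm below pan_seat. z is up. Pressing on plate or spindle pushes it down (18 mm between the stops) as soon as the force exceeds the weight still missing from it; it springs up again when let go.
- load_pan: The left pan, carried on the beam's other end; origin on its knife edge, 26 mm below the centre of its top face. z is up.
- small_centre (a point): Centre (half-way up) of the smaller brass counterweight: a disc 40 mm in diameter, 15.5 mm thick, 150 g, with a through bore of 12.4 mm, lying flat on the bench.
- large_centre (a point): Centre (half-way up) of the larger brass counterweight: a disc 52 mm in diameter, 18 mm thick, 300 g, with a through bore of 12.4 mm, lying flat on the bench.
- tin_centre (a point): Centre (half-way up) of the closed round tin of screws, 67 mm in diameter, 32 mm high, standing on the left pan. Its mass is unknown, 230 to 470 g.
- gauge_centre (a point): Bystander: brass gauge ring, 32 mm in diameter, 9 mm high, lying on the bench; not a counterweight. Point half-way up.
- bush_centre (a point): Bystander: steel bush, 22 mm in diameter, 14 mm high, on the bench. Point half-way up.
- tweezers_centre (a point): Bystander: steel tweezers, 115 mm long along their own y, 11 mm wide, 8 mm high, lying on the bench. Point half-way up.
- box_centre (a point): Bystander: small card box, 48 x 64 x 28 mm, on the bench. Point half-way up.

How it is judged:
By the outcome, as a careful person would: the job done as asked, in the order asked, and still so for the second after the job is handed in, with the robot touching nothing.
It also fails if it takes over 72 s, if anything falls off the work surface, if the arm or the gripper's body presses on something with over 40 N, if the wrist force passes 120 N, or if a joint passes its speed limit or range.

## Robot

A 6-joint arm with a two-finger parallel gripper is mounted at the origin on a cart in front of the work surface, level with it; the furniture and walls round the work are solid. World frame = base frame: x ahead of the robot, y to its left, z up, the work surface at z = 0. Lengths are in m, angles in rad, forces in N, time in s.
With the tool pointing down it reaches from about 0.375 to 0.975 m from the base axis. Payload 3.8 kg.
Tool frame: the origin (TCP) lies between the finger pads; the fingertips stand 8 mm ahead of it and the grasp point (between the pads) lies 11 mm behind it; z points along the fingers, y is the line along which they close (so a half turn about z gives the same grasp; the last joint's range is limited). The gripper opens to 88 mm and grips with 3 to 60 N. Pads are 18 mm wide; open, the fingers measure 123 mm over their backs; the gripper's body (75 mm by 187 mm) begins 45 mm behind the grasp point.
Start: joints at [1.081, 0.264, 1.604, -0, 1.274, -0.037], TCP at [0.295, 0.607, 0.247] pointing down, gripper open.
Joint ranges: [-2.63, 2.63], [-0.94, 2.18], [0.31, 2.57], [-1.31, 4.45], [0, 2.66], [-2.55, 2.55]. Speed limits (rad/s): [2.57, 2.57, 3.14, 3.14, 3.14, 3.14].

## Interface

Orientations are given as [roll, pitch, yaw] about the fixed x, y, z axes, in that order (R = Rz(yaw) Ry(pitch) Rx(roll)).
In Python, from plant import * gives the robot as it stands.
- The arm moves only by the tool arm_command, never from a script. Its argument "motion" is text: rows parted by semicolons, each of 7 numbers parted by spaces: the shift along the tool's x, y, z in mm, then the turn, a rotation vector about the tool's x, y, z in degrees, then the finger opening in mm, from 0 to 88.1. A call has 1 to 20 rows; each row shifts and turns the commanded pose from where the row before left it, along the tool's axes as they then stand; what a row does not reach is not made up. A row lasts 1/8 s, in which the tool goes at most 62.5 mm and 10.7 degrees, less where a joint would pass 70% of its speed; a pose out of reach is approached as far as the arm can. A call is refused whole if a number of a shift passes 62.5 or a number of a turn 10.7, either way. A call with a gripper value outside its range is refused whole. The fingers move at their own pace and stop on an object; "force" is the grip in N (left out, the last holds). Time passes only in rows, so rows that do not move let the fingers close. It gives the time, the measured TCP pose, the force, the opening and the grip force at its end, in the units of the state.
- get_state(): the state, without advancing time (a new reading comes with each control period).
- get_image(name): name is "side" or "top" or "wrist"; returns the picture (480x640x3 uint8, blue, green, red); there is no depth.
- camera_model(name): a dict with "fx", "fy", "cx", "cy" (pixels), "R" (3x3) and "t" (3): a world point X has camera coordinates R X + t. Camera axes: x right, y down, z forward; pixel columns grow to the right and rows downward; lengths in m; the calibration is good to about 2 mm. A picture is of the moment at which its call begins: read the wrist's pose just before it. camera_model takes no time and is no camera call; for the wrist camera it gives the pose at the moment of the call.
- hand_in(): hands the job in; it is judged then, once.
The state is a dict: "clock": time; "q": joint angles; "joint_velocities": joint speeds; "joint_efforts": joint torques, N m; "position": TCP position; "eef_rot": TCP orientation; "contact_force": force on the tool from outside, world axes, zero at the start; "wrist_torque": the same for the moment, N m; "opening": finger opening in m; "grasp_force": force on a finger pad.
Only numpy, scipy, OpenCV 4.12 (cv2) and the standard library are available. Lean on these libraries where they do the work, as an engineer would, in place of code of your own. Each camera call takes 0.05 s, during which the arm holds its last target. There are 200 camera calls.

## Working session

There is one attempt and no reset: what is moved stays moved. The work goes in short steps, Python scripts to look and compute and a tool call to move; the robot and the scene stay as the last step left them, time stands still between calls to the robot, and variables do not carry over. Pictures are saved under pics/ and viewed, at most 10 in all, crops included, and the job is handed in when it is done.

Besides the shell and the picture viewer there is one more tool, called after "Call:" as name(argument=value, ...), one argument or row to a line, values as JSON. arm_command: Moves the arm, as the interface text tells. Its arguments: {"type":"object","properties":{"motion":{"type":"string"},"force":{"type":"number"}},"required":["motion"]}

```bash
ls; mkdir -p pics; cat > h.py <<'E'
from plant import *
import numpy as np, cv2
def P(cam,X,m=None):
    m=m or camera_model(cam); c=m["R"]@np.array(X,float)+m["t"]
    return np.array([m["fx"]*c[0]/c[2]+m["cx"],m["fy"]*c[1]/c[2]+m["cy"]])
def ray(m,u,v):
    R=np.array(m["R"]);t=np.array(m["t"])
    d=R.T@np.array([(u-m["cx"])/m["fx"],(v-m["cy"])/m["fy"],1]); return -R.T@t,d
def onz(m,u,v,z):
    o,d=ray(m,u,v); return o+d*(z-o[2])/d[2]
def tri(obs):
    A=np.zeros((3,3));b=np.zeros(3)
    for m,u,v in obs:
        o,d=ray(m,u,v);d/=np.linalg.norm(d);Q=np.eye(3)-np.outer(d,d);A+=Q;b+=Q@o
    return np.linalg.solve(A,b)
E
python3 - <<'E'
from h import *
s=get_state();print(s["clock"],s["position"],s["eef_rot"],s["contact_force"])
for n in("side","top"):
    cv2.imwrite(f"pics/{n}0.png",get_image(n));m=camera_model(n);print(n,m)
E
```

```text
pics
0.0 [0.29496538 0.60635277 0.24539086] [-3.13932105e+00 -8.09462376e-05  2.68878110e+00] [ 0.08510731 -0.63660541  0.0598309 ]
side {'fx': 494.48647450501886, 'fy': 494.48647450501886, 'cx': 314.4480792727749, 'cy': 239.3585104458898, 'R': array([[ 0.80527877, -0.59265094, -0.01705771],
       [-0.3148738 , -0.40311063, -0.85927662],
       [ 0.50237495,  0.69732824, -0.51122669]]), 't': array([-0.40479646,  0.24924157,  0.98631384])}
top {'fx': 609.5534383585659, 'fy': 609.5534383585659, 'cx': 321.45507864367573, 'cy': 236.9611264052518, 'R': array([[-0.02158749, -0.99971704, -0.00999105],
       [-0.98991111,  0.02277336, -0.13984764],
       [ 0.1400356 ,  0.00687129, -0.99012263]]), 't': array([0.01043209, 0.50290444, 1.4760531 ])}
```

View pics/top0.png

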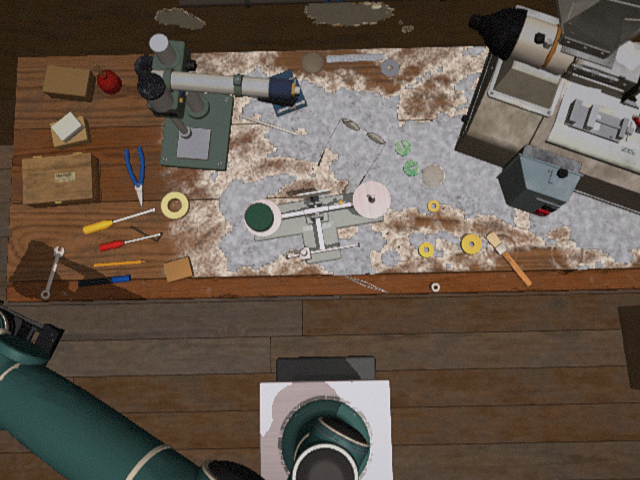

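View pics/side0.png

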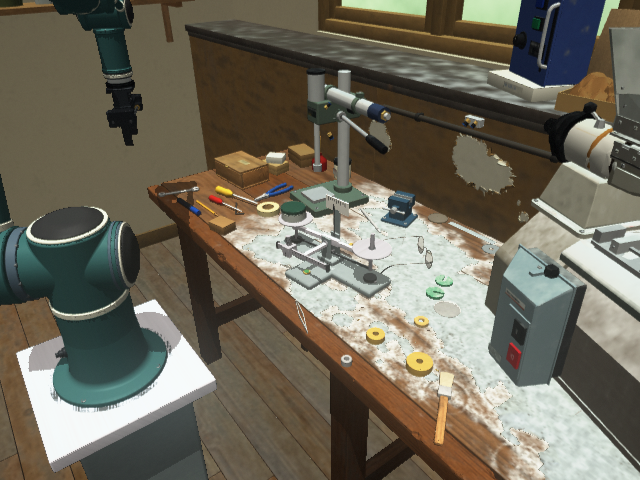

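The top view shows the balance (tin at 262,217; spindle pan at 371,200; poise near 305,253), small weight (426,250), large (471,244) and gauge ring (433,206). The side view shows small at (375,335), large at (419,363) and the pan at (372,250). I'll enlarge both.

```bash
python3 - <<'E'
import cv2,numpy as np
t=cv2.imread("pics/top0.png")[175:275,235:495];s=cv2.imread("pics/side0.png")[190:300,255:455]
a=cv2.resize(t,None,fx=3,fy=3,interpolation=cv2.INTER_CUBIC)
b=cv2.resize(s,None,fx=2.7,fy=2.7,interpolation=cv2.INTER_CUBIC)
c=np.zeros((600,800,3),np.uint8);c[:300,:780]=a;c[302:302+b.shape[0],:540]=b[:298];cv2.imwrite("pics/crop0.png",c)
E
```

```text
(no output)
```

View pics/crop0.png

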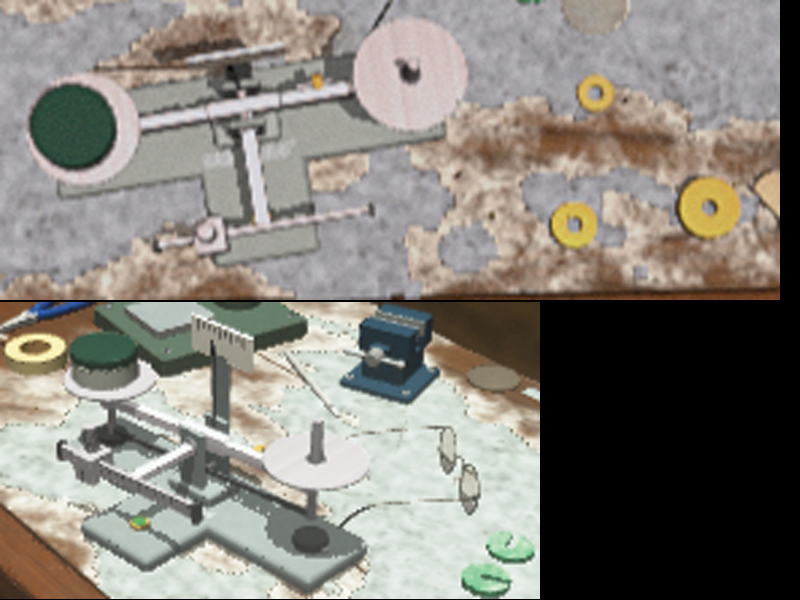

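```bash
python3 - <<'E'
from h import *
T=camera_model("top");S=camera_model("side")
t=lambda x,y:(T,235+x/3,175+y/3)
s=lambda x,y:(S,255+x/2.7,190+(y-302)/2.7)
r=tri([t(411,73),s(317,460)]);l=tri([t(84,128),s(111,378)])
print("rpan",r,"lpan",l,"dist",np.linalg.norm(r-l))
L=tri([t(710,206),(S,419,362)]);M=tri([t(574,224),(S,375.5,334.5)]);print("large",L,"small",M)
print(onz(*t(710,206),.018),onz(*t(574,224),.0155))
st=onz(*t(207,228),.115);print("stud",st)
d=(r-l)[:2];yaw=np.arctan2(d[0],-d[1]);piv=(r+l)[:2]/2;print("yaw",np.degrees(yaw),"pivot",piv)
R=np.array([[np.cos(yaw),-np.sin(yaw)],[np.sin(yaw),np.cos(yaw)]])
print("stud in bal",R.T@(st[:2]-piv))
s=get_state();print(s["position"],s["eef_rot"])
m=camera_model("wrist");print(m)
E
```

```text
rpan [ 0.57967418 -0.12313757  0.1109576 ] lpan [0.54544466 0.13798526 0.09079953] dist 0.2641271319643053
large [ 0.47947314 -0.37562941  0.01430901] small [ 0.46808434 -0.26284484  0.01064314]
[ 0.47992535 -0.37549047  0.018     ] [ 0.46771016 -0.26217827  0.0155    ]
stud [0.45951264 0.04023279 0.115     ]
yaw 7.468087889007385 pivot [0.56255942 0.00742385]
stud in bal [-0.09790837  0.04592404]
[0.2949962  0.60642299 0.24550874] [-3.13955175e+00 -8.93166047e-05  2.68879366e+00]
{'fx': 355.93390710190886, 'fy': 355.93390710190886, 'cx': 318.9979512989602, 'cy': 235.3076732617057, 'R': array([[ 0.43741904,  0.89925618, -0.00170469],
       [ 0.86157666, -0.41854634,  0.28723617],
       [ 0.25758541, -0.12711129, -0.95785828]]), 't': array([-0.67416691, -0.03907027,  0.38989483])}
```

```bash
cat >> h.py <<'E'
from scipy.spatial.transform import Rotation as Ro
def rows(target,yawdeg,n,op,start=None):
    s=get_state();p=np.array(s["position"] if start is None else start);y0=np.degrees(s["eef_rot"][2])
    dy=(yawdeg-y0+180)%360-180; st=(np.array(target)-p)/n; out=[]
    for i in range(n):
        a=np.radians(y0+dy*i/n); x=np.array([np.cos(a),np.sin(a),0]);y=np.array([np.sin(a),-np.cos(a),0])
        out.append("%.1f %.1f %.1f 0 0 %.1f %g"%(st@x*1e3,st@y*1e3,-st[2]*1e3,-dy/n,op))
    print("; ".join(out))
def st():
    s=get_state();print("t%.2f"%s["clock"],np.round(np.array(s["position"])*1e3,1),np.round(np.degrees(s["eef_rot"]),1),"F",np.round(s["contact_force"],2),"op %.1f g %.1f"%(s["opening"]*1e3,s["grasp_force"]))
E
python3 - <<'E'
from h import *
m=camera_model("wrist");R=np.array(m["R"]);s=get_state()
T=Ro.from_euler("xyz",s["eef_rot"]).as_matrix()
print("cam in tool",T.T@(-R.T@m["t"]-s["position"]),"fwd",T.T@R[2])
rows([.579,-.122,.235],97.5,15,0)
E
```

```text
cam in tool [ 0.07459678  0.00016711 -0.13802236] fwd [-2.87322254e-01  3.42593119e-04  9.57833913e-01]
-38.3 -35.4 0.7 0 0 3.8 0; -40.5 -32.8 0.7 0 0 3.8 0; -42.6 -30.1 0.7 0 0 3.8 0; -44.5 -27.2 0.7 0 0 3.8 0; -46.2 -24.2 0.7 0 0 3.8 0; -47.7 -21.1 0.7 0 0 3.8 0; -48.9 -17.9 0.7 0 0 3.8 0; -50.0 -14.7 0.7 0 0 3.8 0; -50.9 -11.4 0.7 0 0 3.8 0; -51.5 -8.0 0.7 0 0 3.8 0; -51.9 -4.6 0.7 0 0 3.8 0; -52.1 -1.2 0.7 0 0 3.8 0; -52.1 2.3 0.7 0 0 3.8 0; -51.8 5.7 0.7 0 0 3.8 0; -51.3 9.1 0.7 0 0 3.8 0
```

Call:
arm_command(
  motion="-38 -35 0.5 0 0 3.8 0; -40 -33 0.5 0 0 3.8 0; -43 -30 0.5 0 0 3.8 0; -44 -27 0.5 0 0 3.8 0; -46 -24 0.5 0 0 3.8 0; -48 -21 1 0 0 3.8 0; -49 -18 1 0 0 3.8 0; -50 -15 1 0 0 3.8 0; -51 -11 1 0 0 3.8 0; -51 -8 1 0 0 3.8 0; -52 -5 1 0 0 3.8 0; -52 -1 1 0 0 3.8 0; -52 2 1 0 0 3.8 0; -52 6 0.5 0 0 3.8 0; -51 9 0.5 0 0 3.8 0; 0 0 0 0 0 0 0",
  force=20,
)

```text
clock: 2.1
position: [0.5765, -0.1243, 0.2344]
eef_rot: [-3.141, 0.0, 1.69]
contact_force: [-0.8, 0.8, 0.2]
opening: 0.0006
grasp_force: 0.0
```

```bash
python3 - <<'E'
from h import *
import pickle
st();m=camera_model("wrist");im=get_image("wrist");cv2.imwrite("pics/w1.png",im);pickle.dump(m,open("w1.pkl","wb"))
print(P("wrist",[.5797,-.1231,.111],m),P("wrist",[.5797,-.1231,.15],m))
E
```

```text
t2.10 [ 576.5 -124.3  234.4] [-180.     0.    96.8] F [-0.82  0.83  0.2 ] op 0.6 g 0.0
[323.75200554 229.43581033] [324.43408875 245.55069844]
```

View pics/w1.png

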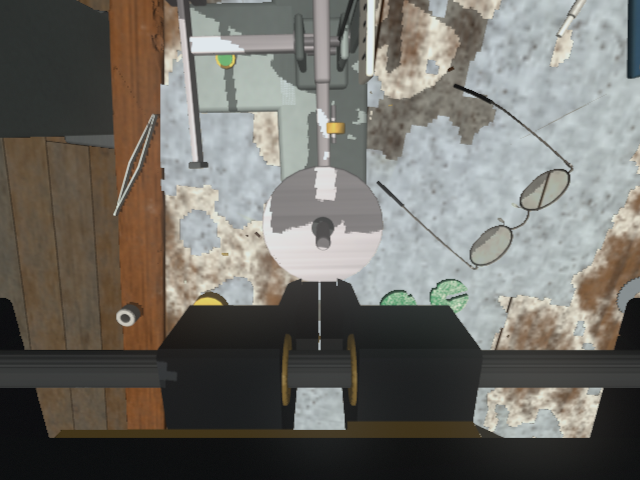

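The wrist view shows the right plate centred at about (323,224) and the spindle tip at about (323,243).

```bash
python3 - <<'E'
from h import *
import pickle
m=pickle.load(open("w1.pkl","rb"))
print("plate",onz(m,323,224,.111),"tip",onz(m,323,243,.150),onz(m,323,243,.152))
F=np.array([(get_image("wrist") is not None) and get_state()["contact_force"] for _ in range(8)])
print(F.mean(0),F.std(0));st()
E
```

```text
plate [ 0.57860725 -0.11891001  0.111     ] tip [ 0.5785478 -0.1214612  0.15     ] [ 0.57844993 -0.12081994  0.152     ]
[-0.56505318  0.33399312 -0.15513046] [0.42387076 0.39631227 0.56534292]
t2.55 [ 575.9 -120.2  235.4] [180.    0.   97.1] F [-0.2   0.55 -0.58] op 0.2 g 0.0
```

Call:
arm_command(
  motion="0 2.5 25 0 0 0 0; 0 0 25 0 0 0 0; 0 0 17 0 0 0 0; 0 0 5 0 0 0 0; 0 0 4 0 0 0 0; 0 0 4 0 0 0 0; 0 0 4 0 0 0 0; 0 0 0 0 0 0 0; 0 0 0 0 0 0 0",
)

```text
clock: 3.68
position: [0.5789, -0.121, 0.1516]
eef_rot: [3.141, 0.0, 1.694]
contact_force: [-1.5, -0.5, 1.9]
opening: 0.0002
grasp_force: 1.2
```

```bash
python3 - <<'E'
from h import *
st();F=[];Z=[]
for _ in range(20):
    im=get_image("wrist");s=get_state();F.append(s["contact_force"]);Z.append(s["position"][2])
F=np.array(F);print(F.mean(0),F.std(0),np.mean(Z));cv2.imwrite("pics/w2.png",im[:300])
E
```

```text
t3.67 [ 578.9 -121.   151.6] [180.    0.   97.1] F [-1.53 -0.53  1.91] op 0.2 g 1.2
[-0.35085557 -0.23114862  2.37008568] [0.66985755 0.61403053 0.43297307] 0.15134037444013088
```

Call:
arm_command(
  motion="0 0 -15 0 0 0 0; 0 0 -15 0 0 0 0; 0 0 0 0 0 0 0; 0 0 0 0 0 0 0; 0 0 0 0 0 0 0",
)

```text
clock: 5.3
position: [0.5782, -0.1208, 0.1806]
eef_rot: [-3.141, -0.0, 1.694]
contact_force: [-0.3, -0.0, -0.1]
opening: 0.0004
grasp_force: 0.0
```

```bash
python3 - <<'E'
from h import *
import pickle
F=[]
for _ in range(20):
    m=camera_model("wrist");im=get_image("wrist");s=get_state();F.append(s["contact_force"])
F=np.array(F);print(F.mean(0),F.std(0));st()
pickle.dump(m,open("w3.pkl","wb"));cv2.imwrite("pics/w3.png",cv2.resize(im[:300,200:450],None,fx=2,fy=2))
rows([.468,-.262,.12],97.5,5,56)
E
```

```text
[ 0.17097446 -0.17968049 -0.0578467 ] [0.4280525 0.4564297 0.5451596]
t6.30 [ 578.6 -120.9  181.2] [180.   -0.   97.1] F [ 0.1  -0.17  0.42] op 0.3 g 0.0
-25.3 -25.4 12.2 0 0 -0.1 56; -25.3 -25.5 12.2 0 0 -0.1 56; -25.2 -25.5 12.2 0 0 -0.1 56; -25.2 -25.5 12.2 0 0 -0.1 56; -25.1 -25.6 12.2 0 0 -0.1 56
```

View pics/w3.png

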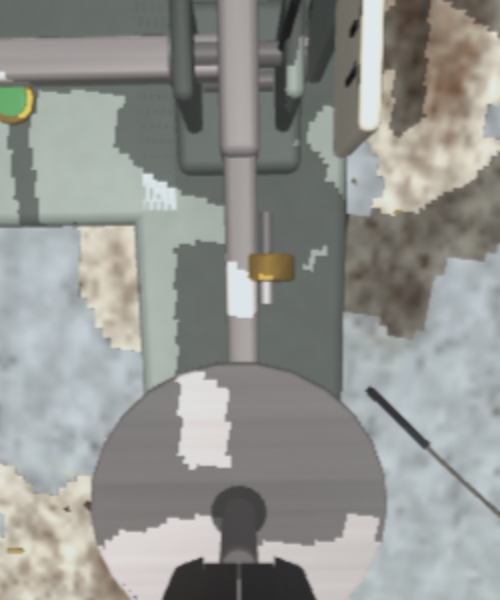

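The plate spans x 92–386 in the crop (centre about 239,509), and the spindle base is concentric with it at about (239,511).

```bash
python3 - <<'E'
from h import *
import pickle
m=pickle.load(open("w3.pkl","rb"))
for v in(508,511):print(onz(m,200+239/2,v/2,.113))
m=pickle.load(open("w1.pkl","rb"))
print(onz(m,323,224,.113),onz(m,323,243,.152))
for X in ([.468,-.262,.0155],[.48,-.3755,.018]): print(P("wrist",X,m))
E
```

```text
[ 0.57859943 -0.12015059  0.113     ]
[ 0.57872018 -0.12112231  0.113     ]
[ 0.57852353 -0.11838393  0.113     ] [ 0.57844993 -0.12081994  0.152     ]
[208.7252853  313.23711817]
[215.24961613 398.87413583]
```

Call:
arm_command(
  motion="-25 -25 0 0 0 0 56; -25 -25 8 0 0 0 56; -25 -26 14 0 0 0 56; -25 -26 20 0 0 0 56; -25 -26 20 0 0 0 56; 0 0 0 0 0 0 56; 0 0 0 0 0 0 56",
)

```text
clock: 7.18
position: [0.4675, -0.2607, 0.1197]
eef_rot: [3.141, 0.0, 1.693]
contact_force: [0.4, -0.0, 0.6]
opening: 0.0558
grasp_force: 0.0
```

```bash
python3 - <<'E'
from h import *
import pickle
st();m=camera_model("wrist");im=get_image("wrist");pickle.dump(m,open("w4.pkl","wb"))
print(P("wrist",[.468,-.262,.0155],m));st()
cv2.imwrite("pics/w4.png",im)
E
```

```text
t7.17 [ 467.5 -260.7  119.7] [179.9   0.   97. ] F [ 0.38 -0.01  0.59] op 55.8 g 0.0
[319.5076839  239.74353024]
t7.22 [ 468.1 -260.5  120.1] [179.9   0.   97.1] F [-0.05 -0.14 -0.34] op 56.1 g 0.0
```

View pics/w4.png

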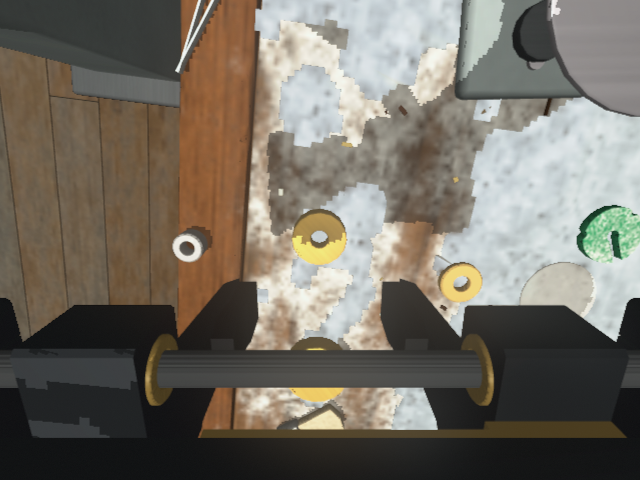

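The small weight's bore is at (319,237), about 2 px from the prediction and centred between the fingers. I'm going down to grasp it.

Call:
arm_command(
  motion="0 0 30 0 0 0 56; 0 0 30 0 0 0 56; 0 0 25 0 0 0 56; 0 0 15 0 0 0 56; 0 0 8 0 0 0 56; 0 0 0 0 0 0 56; 0 0 0 0 0 0 38; 0 0 0 0 0 0 38; 0 0 0 0 0 0 38; 0 0 0 0 0 0 38",
  force=25,
)

```text
clock: 8.48
position: [0.4676, -0.2611, 0.0121]
eef_rot: [3.14, 0.001, 1.694]
contact_force: [-0.3, -0.2, 5.5]
opening: 0.0392
grasp_force: 25.0
```

```bash
python3 - <<'E'
from h import *
st()
E
```

```text
t8.47 [ 467.6 -261.1   12.1] [1.799e+02 1.000e-01 9.700e+01] F [-0.34 -0.22  5.48] op 39.2 g 25.0
```

Call:
arm_command(
  motion="0 0 -10 0 0 0 38; 0 0 -30 0 0 0 38; 10 10 -40 0 0 0 38; 25 25 -40 0 0 0 38; 25 25 -35 0 0 0 38; 25 26 -10 0 0 0 38; 25 26 0 0 0 0 38; 16 16 0 0 0 0 38; 0 0 0 0 0 0 38; 0 0 0 0 0 0 38; 0 0 0 0 0 0 38",
)

```text
clock: 9.85
position: [0.5776, -0.1207, 0.1758]
eef_rot: [-3.14, -0.0, 1.693]
contact_force: [-0.3, 0.4, -0.4]
opening: 0.0389
grasp_force: 25.0
```

```bash
python3 - <<'E'
from h import *
import pickle
F=[]
for _ in range(6):
    m=camera_model("wrist");s=get_state();im=get_image("wrist");F.append(s["contact_force"])
st();print(np.mean(F,0));pickle.dump((m,s),open("w5.pkl","wb"));cv2.imwrite("pics/w5.png",im)
cv2.imwrite("pics/w5c.png",cv2.resize(im[210:350,220:420],None,fx=4,fy=4,interpolation=cv2.INTER_CUBIC))
E
```

```text
t10.15 [ 578.3 -120.3  176.3] [180.   0.  97.] F [ 0.29 -0.52 -0.24] op 39.2 g 25.0
[-0.56165927 -0.06040559 -1.29576574]
```

View pics/w5c.png

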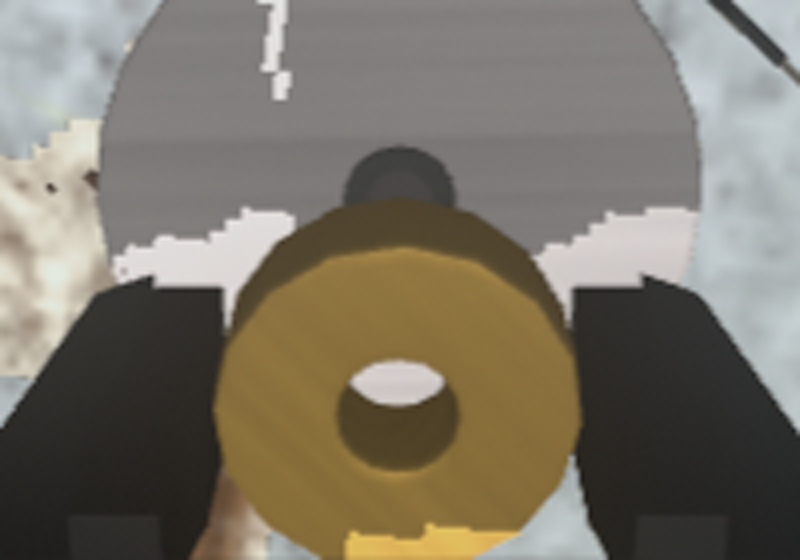

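The bore's rim is centred at about (398,414) in the crop and the spindle base at about (399.5,204).

```bash
python3 - <<'E'
from h import *
import pickle
m,s=pickle.load(open("w5.pkl","rb"))
b=onz(m,220+398/4,210+414/4,s["position"][2]+.0035);T=Ro.from_euler("xyz",s["eef_rot"]).as_matrix()
print(b,"bore in tool",T.T@(b-s["position"]),s["position"])
for z in(.113,.116):print(onz(m,220+399.5/4,210+204/4,z))
E
```

```text
[ 0.57828923 -0.1206183   0.17971939] bore in tool [-2.35958970e-04  3.44445208e-05 -3.49999296e-03] [ 0.57822608 -0.12038846  0.17621939]
[ 0.57878244 -0.12228941  0.113     ]
[ 0.57863659 -0.12115723  0.116     ]
```

Call:
arm_command(
  motion="-0.6 0.3 6 0 0 0 38; 0 0 4 0 0 0 38; 0 0 3 0 0 0 38; 0 0 3 0 0 0 38; 0 0 2 0 0 0 38; 0 0 0 0 0 0 38; 0 0 0 0 0 0 38",
)

```text
clock: 11.02
position: [0.5789, -0.1205, 0.1583]
eef_rot: [3.141, 0.0, 1.694]
contact_force: [0.2, -1.1, -1.1]
opening: 0.0389
grasp_force: 25.0
```

```bash
python3 - <<'E'
from h import *
F=[]
for _ in range(10):
    s=get_state();im=get_image("wrist");F.append(s["contact_force"])
st();print(np.mean(F,0));cv2.imwrite("pics/w6.png",cv2.resize(im[210:350,220:420],None,fx=4,fy=4,interpolation=cv2.INTER_CUBIC))
E
```

```text
t11.53 [ 578.8 -120.5  158.2] [180.    0.   97.1] F [-0.19  0.12 -1.84] op 38.7 g 25.0
[ 0.08516149  0.14326174 -1.32609454]
```

Call:
arm_command(
  motion="0 0 4 0 0 0 38; 0 0 5 0 0 0 38; 0 0 5 0 0 0 38; 0 0 5 0 0 0 38; 0 0 5 0 0 0 38; 0 0 3 0 0 0 38; 0 0 0 0 0 0 38; 0 0 0 0 0 0 38",
)

```text
clock: 12.52
position: [0.579, -0.1205, 0.1314]
eef_rot: [3.141, 0.0, 1.694]
contact_force: [0.2, -0.0, -1.3]
opening: 0.0388
grasp_force: 25.0
```

```bash
python3 - <<'E'
from h import *
F=[]
for _ in range(8):
    s=get_state();im=get_image("wrist");F.append(s["contact_force"])
st();print(np.mean(F,0))
E
```

```text
t12.93 [ 578.8 -120.5  131.3] [180.    0.   97.1] F [ 0.05 -0.01 -1.36] op 38.8 g 25.0
[ 0.04873364 -0.12607666 -1.20994323]
```

Threaded with no side force. Next I seat it gently, then release.

Call:
arm_command(
  motion="0 0 2 0 0 0 38; 0 0 2 0 0 0 38; 0 0 1 0 0 0 38; 0 0 1 0 0 0 38; 0 0 1 0 0 0 38; 0 0 0 0 0 0 38; 0 0 0 0 0 0 38; 0 0 0 0 0 0 38",
)

```text
clock: 13.92
position: [0.5788, -0.1206, 0.1243]
eef_rot: [-3.142, 0.0, 1.694]
contact_force: [-1.4, -0.2, 1.0]
opening: 0.0387
grasp_force: 25.0
```

```bash
python3 - <<'E'
from h import *
F=[]
for _ in range(8):
    s=get_state();im=get_image("wrist");F.append(s["contact_force"])
st();print(np.mean(F,0))
E
```

```text
t14.32 [ 578.8 -120.5  124.2] [180.    0.   97.1] F [-1.02 -0.04  0.31] op 38.8 g 25.0
[-1.25599186 -0.2478586   0.5481803 ]
```

Call:
arm_command(
  motion="0 0 0 0 0 0 48; 0 0 0 0 0 0 52; 0 0 0 0 0 0 54; 0 0 -8 0 0 0 54; 0 0 -25 0 0 0 54; 0 0 -35 0 0 0 54; 0 0 -35 0 0 0 54; 0 0 0 0 0 0 54",
)

```text
clock: 15.32
position: [0.5813, -0.1211, 0.2318]
eef_rot: [3.134, 0.003, 1.694]
contact_force: [0.6, -0.2, 0.1]
opening: 0.054
grasp_force: 0.0
```

```bash
python3 - <<'E'
from h import *
st();w=get_image("wrist");t=get_image("top");s=get_image("side")
c=np.zeros((600,800,3),np.uint8)
c[:300,:400]=cv2.resize(w[100:310,180:460],(400,300))
c[:300,400:]=cv2.resize(t[180:270,245:365],(400,300),interpolation=cv2.INTER_CUBIC)
c[300:,:400]=cv2.resize(s[195:285,270:390],(400,300),interpolation=cv2.INTER_CUBIC)
c[300:,400:]=cv2.resize(s[193:238,310:370],(400,300),interpolation=cv2.INTER_CUBIC)
cv2.imwrite("pics/m7.png",c)
E
```

```text
t15.32 [ 581.3 -121.1  231.8] [179.6   0.2  97.1] F [ 0.62 -0.18  0.11] op 54.0 g 0.0
```

View pics/m7.png

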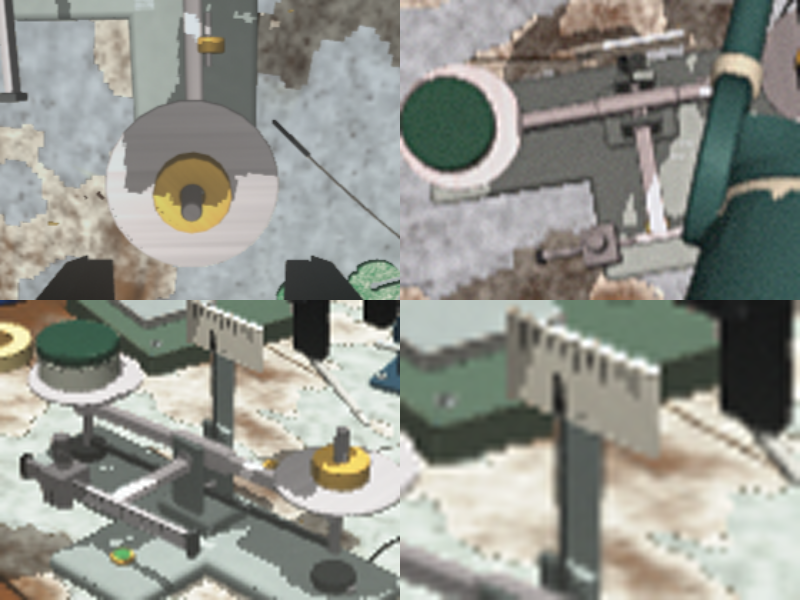

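The small weight sits home on the spindle. The left pan is still low and the pointer is off to the left. Next is the stud.

```bash
python3 - <<'E'
from h import *
T=camera_model("top");S=camera_model("side")
print(tri([(T,245+601/3.333,180+240/3.333),(S,270+62/3.333,195+140/3.333)]))
print(onz(T,245+601/3.333,180+240/3.333,.116))
rows([.461,.040,.215],187.3,9,34)
E
```

```text
[ 0.38037149 -0.1910899   0.26253197]
[ 0.45057992 -0.24292656  0.116     ]
19.3 -10.7 1.2 0 0 -10.0 34; 20.9 -7.2 1.2 0 0 -10.0 34; 21.8 -3.5 1.2 0 0 -10.0 34; 22.1 0.4 1.2 0 0 -10.0 34; 21.7 4.2 1.2 0 0 -10.0 34; 20.6 7.9 1.2 0 0 -10.0 34; 18.9 11.4 1.2 0 0 -10.0 34; 16.6 14.5 1.2 0 0 -10.0 34; 13.9 17.2 1.2 0 0 -10.0 34
```

Call:
arm_command(
  motion="19 -11 1 0 0 -10 34; 21 -7 1 0 0 -10 34; 22 -3.5 1 0 0 -10 34; 22 0.5 1 0 0 -10 34; 22 4 1 0 0 -10 34; 20.5 8 1 0 0 -10 34; 19 11 1 0 0 -10 34; 16.5 14.5 2 0 0 -10 34; 14 17 2 0 0 -10 34; 0 0 0 0 0 0 34; 0 0 0 0 0 0 34",
)

```text
clock: 16.85
position: [0.4612, 0.0394, 0.2154]
eef_rot: [-3.141, -0.001, -3.021]
contact_force: [0.1, 0.1, 0.2]
opening: 0.0341
grasp_force: 0.0
```

```bash
python3 - <<'E'
from h import *
import pickle
st();T=camera_model("top");S=camera_model("side")
print(tri([(T,245+201/3.333,180+240/3.333),(S,270+62/3.333,195+140/3.333)]))
print(onz(T,245+201/3.333,180+240/3.333,.116))
m=camera_model("wrist");s=get_state();im=get_image("wrist");pickle.dump((m,s),open("w8.pkl","wb"))
print(P("wrist",[.460,.04,.116],m))
c=np.zeros((600,800,3),np.uint8);c[:300,:400]=cv2.resize(im[:300,:],(640,300))[:,120:520]
c[300:,:800]=cv2.resize(im[170:320,120:520],(800,300),interpolation=cv2.INTER_CUBIC)
c[:300,400:]=cv2.resize(im[0:75,270:370],(400,300),interpolation=cv2.INTER_CUBIC)
cv2.imwrite("pics/m8.png",c)
E
```

```text
t16.85 [461.2  39.4 215.4] [-1.800e+02 -1.000e-01 -1.731e+02] F [0.06 0.12 0.16] op 34.1 g 0.0
[0.45679854 0.03769778 0.11168088]
[0.45695373 0.0371838  0.116     ]
[319.50325543 238.2672716 ]
```

View pics/m8.png

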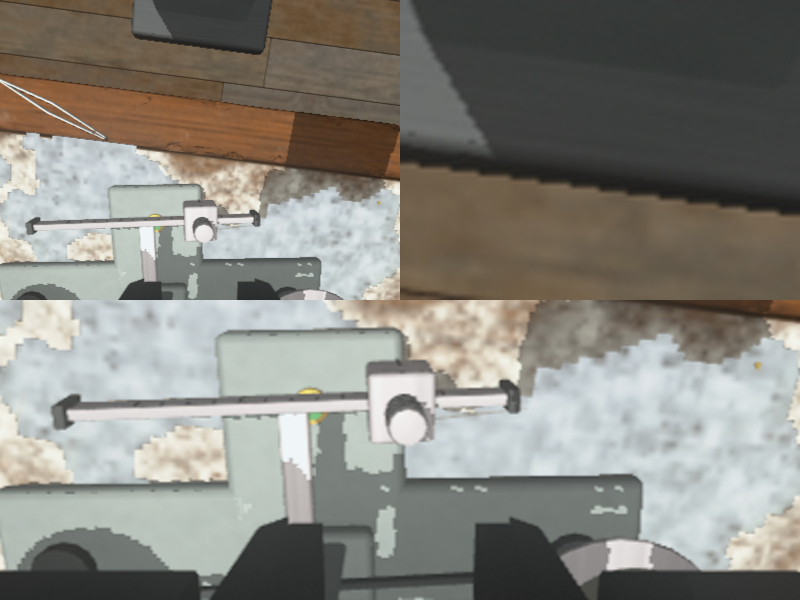

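The poise block is at about (400,402) in the lower crop. The top of its stud is centred at about (407,426), which is full-image (323.5,233).

```bash
python3 - <<'E'
from h import *
import pickle
m,s=pickle.load(open("w8.pkl","rb"))
st_=onz(m,323.5,233,.117);print("stud",st_)
# bar ends / saddle for travel: bar ends px
L=onz(m,120+512/2,170+98/2,.080);R_=onz(m,120+62/2,170+113/2,.083);print(L,R_,np.linalg.norm(L-R_))
d=R_-L;print("bar yaw",np.degrees(np.arctan2(d[0],-d[1])))
T=Ro.from_euler("xyz",s["eef_rot"]).as_matrix();print("tool shift mm",1e3*T.T@(st_-s["position"]))
E
```

```text
stud [0.4555747  0.04224666 0.117     ]
[0.44978935 0.08385136 0.08      ] [ 0.47641935 -0.09158061  0.083     ] 0.17746699315815756
bar yaw 8.631419013224347
tool shift mm [ 5.17342793  3.53611165 98.43315933]
```

Call:
arm_command(
  motion="5 2.5 30 0 0 0 34; 0 0 30 0 0 0 34; 0 0 25 0 0 0 34; 0 0 16 0 0 0 34; 0 0 0 0 0 0 34; 0 0 0 0 0 0 34",
)

```text
clock: 17.65
position: [0.457, 0.0414, 0.1161]
eef_rot: [-3.141, 0.001, -3.019]
contact_force: [0.8, -0.1, 0.3]
opening: 0.0341
grasp_force: 0.0
```

```bash
cat >> h.py <<'E'
def brass(name=None):
    im=get_image("side");c=im[225:275,340:405].copy()
    if name: cv2.imwrite(name,im)
    h=cv2.cvtColor(cv2.resize(c,None,fx=4,fy=4,interpolation=cv2.INTER_CUBIC),cv2.COLOR_BGR2HSV)
    k=cv2.inRange(h,(15,110,40),(35,255,255))
    n,l,q,ce=cv2.connectedComponentsWithStats(k);i=1+np.argmax(q[1:,4])
    return ce[i]/4+[340,225],q[i]/4
E
python3 - <<'E'
from h import *
st();print(brass("pics/s9.png"));print(brass())
E
```

```text
t17.65 [457.   41.4 116.1] [-1.80e+02  1.00e-01 -1.73e+02] F [ 0.75 -0.14  0.26] op 34.1 g 0.0
(array([372.11920204, 245.50235849]), array([ 24.  ,  13.75,  16.75,  13.  , 636.  ]))
(array([372.11275089, 245.48996458]), array([ 24.  ,  13.75,  16.75,  13.  , 635.25]))
```

Call:
arm_command(
  motion="0 0 0 0 0 0 17; 0 0 0 0 0 0 17; 0 -2 0 0 0 0 17; 0 -5 0 0 0 0 17; 0 -8 0 0 0 0 17; 0 -8 0 0 0 0 17; 0 -8 0 0 0 0 17; 0 -8 0 0 0 0 17; 0 -8 0 0 0 0 17; 0 -8 0 0 0 0 17; 0 -4 0 0 0 0 17; 0 -1 0 0 0 0 17; 0 0 0 0 0 0 17; 0 2.5 0 0 0 0 20; 0 0 0 0 0 0 22; 0 0 0 0 0 0 22; 0 0 0 0 0 0 22; 0 0 0 0 0 0 22; 0 0 0 0 0 0 22; 0 0 0 0 0 0 22",
)

```text
clock: 20.25
position: [0.4632, -0.0155, 0.1152]
eef_rot: [-3.142, 0.0, -3.018]
contact_force: [-0.5, 1.1, 0.4]
opening: 0.022
grasp_force: 0.0
```

```bash
python3 - <<'E'
from h import *
st();print(brass());m=camera_model("wrist")
cv2.imwrite("pics/w10.png",get_image("wrist"));print(brass("pics/s10.png"))
E
```

```text
t20.25 [463.2 -15.5 115.2] [-180.     0.  -172.9] F [-0.51  1.15  0.38] op 22.0 g 0.0
(array([371.99023126, 249.65620016]), array([ 24.  ,  18.25,  16.75,  12.75, 627.  ]))
(array([371.98568282, 249.59481378]), array([ 24.  ,  18.  ,  16.75,  12.75, 624.25]))
```

```bash
python3 - <<'E'
from h import *
X=np.array([.5786,-.121,.121]);a=P("side",X);b=P("side",X-[0,0,.0182]);mid=P("side",X-[0,0,.0091]);print(a,mid-a,b-a)
F=[]
for i in range(5):
    r=brass();F.append(get_state()["contact_force"]);print(r[0])
print(np.mean(F,0))
E
```

```text
[371.64114497 244.5447582 ] [-0.16673761  3.38422745] [-0.33211443  6.74083527]
[372.00199442 249.59094535]
[371.9892 249.5801]
[371.9973161  249.58916501]
[372.02891156 249.56802721]
[371.99518845 249.54540898]
[-0.03358987  0.30641716 -0.17003233]
```

Call:
arm_command(
  motion="0 0 0 0 0 0 17; 0 3 0 0 0 0 17; 0 3 0 0 0 0 17; 0 3 0 0 0 0 17; 0 0.7 0 0 0 0 17; 0 -2 0 0 0 0 17; 0 -3 0 0 0 0 17; 0 -2.3 0 0 0 0 17; 0 -2 0 0 0 0 17; 0 -1 0 0 0 0 17; 0 0 0 0 0 0 17; 0 0 0 0 0 0 17; 0 2.5 0 0 0 0 20; 0 0 0 0 0 0 22; 0 0 0 0 0 0 22; 0 0 0 0 0 0 22; 0 0 0 0 0 0 22; 0 0 0 0 0 0 22; 0 0 0 0 0 0 22; 0 0 0 0 0 0 22",
)

```text
clock: 23.15
position: [0.4629, -0.0136, 0.1152]
eef_rot: [-3.142, 0.0, -3.018]
contact_force: [0.1, -0.6, -0.3]
opening: 0.0219
grasp_force: 0.0
```

```bash
python3 - <<'E'
from h import *
st()
for i in range(4): print(brass("pics/s11.png")[0])
st()
E
```

```text
t23.15 [462.9 -13.6 115.2] [-180.     0.  -172.9] F [ 0.09 -0.6  -0.29] op 21.9 g 0.0
[372.03591381 248.7565842 ]
[372.01097366 248.69932163]
[372.01715197 248.69545273]
[372.02801037 248.67982456]
t23.35 [462.9 -13.6 115.2] [-180.    -0.  -172.9] F [-1.24  0.29 -0.12] op 22.1 g 0.0
```

Call:
arm_command(
  motion="0 0 0 0 0 0 17; 0 0 0 0 0 0 17; 0 -1.5 0 0 0 0 17; 0 -1 0 0 0 0 17; 0 -0.4 0 0 0 0 17; 0 0 0 0 0 0 17; 0 0 0 0 0 0 17",
)

```text
clock: 24.22
position: [0.4632, -0.0165, 0.1152]
eef_rot: [-3.142, -0.0, -3.018]
contact_force: [1.1, 1.1, -0.6]
opening: 0.017
grasp_force: 0.3
```

```bash
python3 - <<'E'
from h import *
for i in range(4): print(brass("pics/s12.png")[0])
st()
E
```

```text
[371.7608353  251.65898345]
[371.81262366 251.58171745]
[371.81472332 251.5513834 ]
[371.79800868 251.52523659]
t24.43 [463.3 -16.4 115.2] [ 180.    -0.  -172.9] F [ 0.56  0.18 -0.15] op 17.2 g 0.3
```

Call:
arm_command(
  motion="0 2.5 0 0 0 0 20; 0 0 0 0 0 0 24; 0 0 0 0 0 0 34; 0 0 0 0 0 0 34; 0 0 -10 0 0 0 34; 0 0 -25 0 0 0 34; 0 0 -40 0 0 0 34; 0 0 -40 0 0 0 34; 0 0 0 0 0 0 34; 0 0 0 0 0 0 34; 0 0 0 0 0 0 34; 0 0 0 0 0 0 34; 0 0 0 0 0 0 34",
)

```text
clock: 26.05
position: [0.4625, -0.0139, 0.2294]
eef_rot: [3.141, -0.002, -3.018]
contact_force: [0.9, 0.1, -0.1]
opening: 0.0343
grasp_force: 0.0
```

```bash
python3 - <<'E'
from h import *
for i in range(4): print(brass("pics/s13.png")[0])
st()
T=lambda b,y:None
# pointer dark column search in side images, rows of the scale plate
for n in("s9","s10","s11","s12","s13"):
    g=cv2.cvtColor(cv2.imread(f"pics/{n}.png"),cv2.COLOR_BGR2GRAY)[203:213,324:352]
    if n in("s9","s13"): print(n);print(g)
E
```

```text
[371.99240608 248.86001199]
[372.02370948 248.8627451 ]
[372.0126 248.8573]
[372.00120096 248.86259007]
t26.25 [462.9 -14.  230. ] [ 180.    -0.  -172.9] F [0.25 0.72 0.77] op 34.1 g 0.0
s9
[[122 123 155 156 155 156 158 156 158 149 157 155 101 157 128 155  88 157
  121 123 155 148 217 248 239  60  61  60]
 [121 124 156 156 156 156 156 156 153  62 152 156 156 158 157 155  95 157
  127 127 120 123 156 139 150  61  61  60]
 [120 126 155 156 156 155 155 154 152  58 115 156 155 156 156 156 123 157
  159 156 119 122 159 157 160  62  61  61]
 [ 93 125 152 160 158 155 153 153 151  54  88 155 154 154 156 156 157 157
  157 154 123 121 158 157 161  60  61  61]
 [ 59 121 128 163 150 154 152 152 149  40  84 157 154 152 156 155 156 155
  156 155 153 126 157 155 159  62  93 108]
 [ 53 118 112 109  89 140 145 151 149  33  60 154 156 155 155 154 156 157
  156 156 156 156 155 155 160 111 195 225]
 [ 48  82  60  63  63  62  68 145 139  48  60 155 151 152 154 154 155 156
  157 156 154 155 154 155 166 223 193 141]
 [ 37  62  62  62  62  63  64  63  63  79  76 159 135 124 156 155 154 155
  155 156 154 155
[... 735 characters left out ...]
121 122 111 116 109 111 109 109 110 112 105  33  83 110 113 149 156 156
  154 155 154 126 156 156 159  62  94 109]
 [117 119 111 109  86 108 105 113 109 110  81  30  65 112 112 121 156 156
  155 156 155 155 155 155 160 110 195 225]
 [ 84  81  60  61  63  61  66 115 105 109  64  34  66 110 113 154 153 156
  156 155 154 153 155 155 167 223 191 140]
 [ 62  61  62  62  63  62  62  62  65  97  75  40  60  87 109 152 155 156
  155 154 155 154 154 154 173 229 229 224]
 [ 62  62  62  62  63  62  63  63  62  61  64  43  68  66  73 138 153 153
  154 154 154 154 155 153 169 233 227 221]
 [ 64  64  62  64  63  64  63  63  62  70  56  46  67  66  70 133 149 158
  154 153 154 156 156 154 162 226 225 223]]
```

Call:
arm_command(
  motion="-17 2 -13 0 0 0 34; -25 4 -12 0 0 0 34; -25 3 0 0 -5 0 34; 0 0 0 0 -10 0 34; 0 0 0 0 -10 0 34; 0 0 0 0 -10 0 34; 0 0 0 0 0 0 34; 0 0 0 0 0 0 34; 0 0 0 0 0 0 34",
)

```text
clock: 27.38
position: [0.5308, 0.0031, 0.258]
eef_rot: [-3.141, 0.613, -3.017]
contact_force: [0.1, -0.1, 0.7]
opening: 0.034
grasp_force: 0.0
```

```bash
python3 - <<'E'
from h import *
import pickle
st();m=camera_model("wrist");im=get_image("wrist");pickle.dump(m,open("w14.pkl","wb"))
c,s_=np.cos(np.radians(7.5)),np.sin(np.radians(7.5))
p=P("wrist",[.5626+.020*c,.0074+.020*s_,.175],m);print(p)
u,v=np.clip(p.astype(int),[100,60],[540,420])
cv2.imwrite("pics/w14f.png",im)
o=np.zeros((600,800,3),np.uint8)
o[:240,:320]=cv2.resize(im,(320,240),interpolation=cv2.INTER_AREA)
o[240:,:]=cv2.resize(im[v-45:v+45,u-100:u+100],(800,360),interpolation=cv2.INTER_CUBIC)
cv2.imwrite("pics/m14.png",o);print(u,v,brass()[0])
E
```

```text
t27.38 [530.8   3.1 258. ] [-179.9   35.1 -172.9] F [ 0.13 -0.09  0.71] op 34.0 g 0.0
[319.28350916 233.26304373]
319 233 [372.01576846 248.85728543]
```

View pics/m14.png

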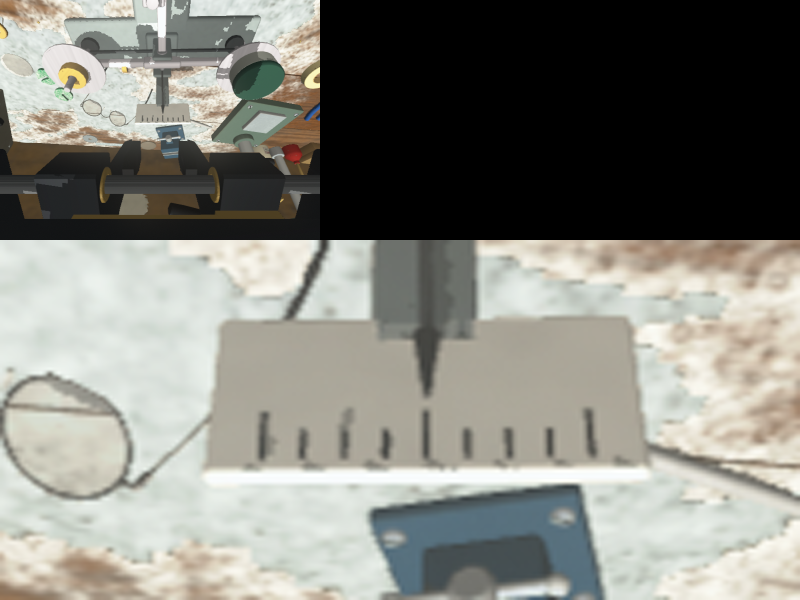

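The pointer tip (x≈427) sits on the middle tick (x≈427). The beam has settled and the arm is clear of everything, so I'm handing in.

```bash
python3 - <<'E'
from h import *
print(hand_in())
E
```

```text
the job is handed in; nothing more can be done
None
```

The job is handed in: the smaller (150 g) counterweight is fully home on the spindle, the beam floats level with the pointer on the middle mark to within what the camera can resolve, and the tin, the larger weight and the other things were left where they were.

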